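# Pick the fossils from the rubble and tip the spoil

## Robot

A 6-joint arm with a two-finger parallel gripper is mounted at the origin on the work surface. World frame = base frame: x ahead of the robot, y to its left, z up, the work surface at z = 0. Lengths are in m, angles in rad, forces in N, time in s.
With the tool pointing down it reaches from about 0.25 to 0.725 m from the base axis. Payload 4 kg.
Tool frame: the origin (TCP) lies on the centre line of the jaws, within the pads' length; the fingertips stand 22 mm ahead of it and the grasp point (between the pads) lies 3 mm ahead of it (bot.tip_reach is the distance from the TCP to the fingertips, in m); z points along the fingers, y is the line along which they close (so a half turn about z gives the same grasp; the last joint's range is limited). The gripper opens to 85 mm and grips with 20 to 120 N. Pads are 22 mm wide; open, the fingers measure 114 mm over their backs; the gripper's body (76 mm by 85 mm) begins 54 mm behind the grasp point. The pads swing forward as they close: fully open they stand 13 mm farther back than shut.
Start: joints at [-1.278, 0.241, 0.005, 1.335, 0, 1.571], TCP at [0.144, -0.479, 0.253] pointing down, gripper open.
Joint ranges: [-2.72, 2.72], [-1.05, 1.87], [-1.09, 1.28], [-1.99, 2.15], [-1.42, 1.44], [-3.14, 3.14]. Speed limits (rad/s): [2.79, 2.79, 3.14, 3.14, 3.14, 3.14].

## Interface

Orientations are given as a unit quaternion [x, y, z, w].
In Python, from workcell import bot gives the robot as it stands. The module is installed in compiled form; this text tells all that it offers.
- The arm moves only by the tool apply_moves, never from a script. Its argument "commands" is a list of rows, each a list of 4 numbers: the shift along the tool's x, y, z scaled (see below), then the turn about the tool's z scaled (see below). In form: [[tx, ty, tz, roll], ...]. A call has exactly 5 rows; each row shifts and turns the commanded pose from where the row before left it, along the tool's axes as they then stand; what a row does not reach is not made up. The controller multiplies each number of a shift by 20 mm and each number of a turn by 60 degrees. A row lasts 1/12 s, in which the tool goes at most 41.7 mm and 7.16 degrees, less where a joint would pass 70% of its speed; a pose out of reach is approached as far as the arm can. A call with a number of a shift or a turn outside -1 to 1 is refused whole. A call with a gripper value outside its range is refused whole. "claw" is the closure, from 0 (fully open) to 1 (shut), set as the call begins (left out, the last holds). The fingers move at their own pace and stop on an object; the grip force is fixed at half the most. Time passes only in rows, so rows that do not move let the fingers close, or fill a call up. It gives the time, the measured TCP pose, the force, the opening and the grip force at its end, in the units of the state.
- bot.get_obs(): the state, without advancing time (a new reading comes with each control period).
- bot.camera(name): name is "scene" or "top"; returns a dict with "image" (420x560x3 uint8, blue, green, red), "camera_matrix" (3x3 intrinsics, pixels), "R" (3x3) and "t" (3): a world point X has camera coordinates R X + t. Camera axes: x right, y down, z forward; pixel columns grow to the right and rows downward; lengths in m; the calibration is good to about 2 mm. A picture is of the moment at which its call begins. There is no depth.
- bot.job_done(): hands the job in; it is judged then, once.
The state is a dict: "clock": time; "joint_pos": joint angles; "joint_vel": joint speeds; "tau": joint torques, N m; "eef_pos": TCP position; "tool_rot": TCP orientation; "ft_force": force on the tool from outside, world axes, zero at the start; "ft_torque": the same for the moment, N m; "grip_width": finger opening in m; "grasp_force": force on a finger pad.
Only numpy, scipy, OpenCV 4.12 (cv2) and the standard library are available. Lean on these libraries where they do the work, as an engineer would, in place of code of your own. Each camera call takes 0.05 s, during which the arm holds its last target. There are 200 camera calls.

## Task

Pick every fossil bone (the waisted pieces with a pair of knuckles at each end) out of the tipping tray and lay them in the white specimen case. When all the bones are in the case, lift the tray by its handle so that the plain stones slide into the grey spoil tub, and let it back down level; all the stones must end up in the tub. Finish with the case's lid shut over the bones, and leave the bottle and the jar where they are.

Things in the scene. Friction and masses are not known exactly. Their poses are not given: they have to be found in the camera images.
- bone1: fossil limb bone, dull buff stone: a waisted shaft 18 mm thick with a pair of round knuckles (26 mm balls side by side) at each end; 90 mm long along its y axis, 44 mm wide over the knuckles (x), 26 mm high. Origin at the centre of its underside, shaft axis 13 mm above it; may be absent (None)
- bone2: fossil limb bone, dull buff stone: a waisted shaft 18 mm thick with a pair of round knuckles (26 mm balls side by side) at each end; 90 mm long along its y axis, 44 mm wide over the knuckles (x), 26 mm high. Origin at the centre of its underside, shaft axis 13 mm above it; may be absent (None)
- bone3: fossil limb bone, dull buff stone: a waisted shaft 18 mm thick with a pair of round knuckles (26 mm balls side by side) at each end; 90 mm long along its y axis, 44 mm wide over the knuckles (x), 26 mm high. Origin at the centre of its underside, shaft axis 13 mm above it; may be absent (None)
- bone4: fossil limb bone, dull buff stone: a waisted shaft 18 mm thick with a pair of round knuckles (26 mm balls side by side) at each end; 90 mm long along its y axis, 44 mm wide over the knuckles (x), 26 mm high. Origin at the centre of its underside, shaft axis 13 mm above it; may be absent (None)
- stone1: plain lump of rock of the same dull buff colour, no knuckles, 40 x 88 x 30 mm (x, y, z). Origin at the centre of its underside; may be absent (None)
- stone2: plain lump of rock of the same dull buff colour, no knuckles, 34 x 84 x 36 mm (x, y, z). Origin at the centre of its underside; may be absent (None)
- stone3: plain lump of rock of the same dull buff colour, no knuckles, 44 x 62 x 38 mm (x, y, z). Origin at the centre of its underside; may be absent (None)
- stone4: plain lump of rock of the same dull buff colour, no knuckles, 46 x 80 x 24 mm (x, y, z). Origin at the centre of its underside; may be absent (None)
- stand: fixed wooden stand with two hinge cheeks that carries the tipping tray. Origin on the table under the middle of the tray; its y axis points from the tray's open lip to its handle, its x axis along the hinge
- tray (a joint): angle of the tipping tray, rad: 0 level (it rests there by its own weight), grows as the handle end is lifted, stop at 1.1; not held up by itself
- tray_bar (a point): middle of the tray's handle, a round bar 14 mm thick and 110 mm long along x, 140 mm above the table when the tray is level, 55 mm outside the tray's end wall
- tray_hinge (a point): middle of the tray's hinge line (along the stand's x), at floor level of the tray, 30 mm in from the open lip and 280 mm (horizontally) from the handle bar
- tray_floor (a point): centre of the tray's inner floor, 100 mm above the table: inside 290 mm (x) by 250 mm (y), a low rim 10 mm high and 5 mm thick on three sides, open at the lip (-y side); axes as the stand's when level
- tub: fixed open grey spoil tub on the table below the tray's lip, 340 x 200 x 68 mm (x, y, z), walls and floor 6 mm. Origin at the centre of its underside
- case: fixed open white specimen case, 150 x 250 x 55 mm (x, y, z), walls and floor 6 mm. Origin at the centre of its underside; its lid is hinged on the +x rim
- lid (a joint): angle of the specimen case's lid, rad: 0 shut, 1.57 upright; it stays where it is left (stiff hinge, about 1 N at its edge)
- lid_hinge (a point): middle of the lid's hinge line, on the +x rim of the case, along the case's y
- lid_edge (a point): middle of the lid's free edge, 150 mm from the hinge line; the lid is a plain plate 5 mm thick, 250 mm wide, with a 15 mm tab beyond this edge
- bottle: white bottle, 60 mm diameter, 130 mm high, not part of the job. Origin at the centre of its underside
- jar: glass jar, 80 mm diameter, 90 mm high, not part of the job. Origin at the centre of its underside
Not all that is in view belongs to the job. Leave any blue look-alike of the bone4 alone. Leave any orange look-alike of the bone1 alone.

How it is judged:
By the outcome, as a careful person would: the job done as asked, in the order asked, and still so for the second after the job is handed in, with the robot touching nothing.
Of bone1, bone2, bone3, bone4 only 3 to 4 are there at a start; the rules pass over those that are not, and their reading is None.
Of stone1, stone2, stone3, stone4 only 2 to 4 are there at a start; the rules pass over those that are not, and their reading is None.
At some moment in a run one of bone1, bone2, bone3, bone4, stone1, stone2, stone3, stone4 may be knocked a few centimetres aside while the robot is not near it.
Once in a run the grip may slacken for a moment while it holds something.
It also fails if it takes over 210 s, if anything falls off the work surface, if the arm or the gripper's body presses on something with over 40 N, if the wrist force passes 120 N, or if a joint passes its speed limit or range.

## Working session

There is one attempt and no reset: what is moved stays moved. The work goes in short steps, Python scripts to look and compute and a tool call to move; the robot and the scene stay as the last step left them, time stands still between calls to the robot, and variables do not carry over. Pictures are saved under pics/ and viewed, at most 14 in all, crops included, and the job is handed in when it is done.

Besides the shell and the picture viewer there is one more tool, called by a JSON object that holds its "op" and its "data". apply_moves: Moves the arm, as the interface text tells. Shifts and turns lie within -1 to 1; 1 stands for 20 mm of shift or 60 degrees of turn. Its arguments: {"type":"object","properties":{"commands":{"type":"array","items":{"type":"array","items":{"type":"number","minimum":-1,"maximum":1}}},"claw":{"type":"number"}},"required":["commands"]}

```bash
mkdir -p pics
cat > h.py <<'E'
import numpy as np, cv2
from workcell import bot
def ray(c,uv):
    K,R,t=map(np.array,(c["camera_matrix"],c["R"],c["t"]))
    d=R.T@np.linalg.solve(K,[uv[0],uv[1],1.]); o=-R.T@t
    return o,d/np.linalg.norm(d)
def onz(c,uv,z):
    o,d=ray(c,uv); return o+d*(z-o[2])/d[2]
def pix(c,X):
    p=np.array(c["camera_matrix"])@(np.array(c["R"])@np.array(X)+np.array(c["t"])); return p[:2]/p[2]
def shot(n,name,crop=None,s=1):
    c=bot.camera(n); im=c["image"]
    if crop: x0,y0,x1,y1=crop; im=im[y0:y1,x0:x1]
    cv2.imwrite("pics/"+name,cv2.resize(im,None,fx=s,fy=s,interpolation=cv2.INTER_CUBIC)); return c
E
python3 - <<'E'
from h import *
for n in("scene","top"):
    c=shot(n,n+"0.png",s=1.42); o,_=ray(c,(0,0)); print(n,o,[onz(c,p,0).round(3) for p in((0,0),(560,0),(0,420),(560,420))])
o=bot.get_obs(); print(o)
E
```

```text
scene [1.36674213 0.11034967 0.71583603] [array([-3.8  , -4.063,  0.   ]), array([-3.78 ,  2.731,  0.   ]), array([ 1.091, -0.435,  0.   ]), array([0.988, 0.566, 0.   ])]
top [0.31568373 0.0309084  1.19095704] [array([1.316, 0.702, 0.   ]), array([ 1.086, -0.942,  0.   ]), array([0.146, 0.721, 0.   ]), array([-0.042, -0.63 ,  0.   ])]
{'clock': 0.1, 'joint_pos': array([-1.27799563e+00,  2.41364258e-01,  3.87247769e-03,  1.33519781e+00,
       -9.49774433e-06,  1.57084911e+00]), 'joint_vel': array([ 8.78010197e-05, -1.80699031e-03,  2.17894139e-03,  6.25690135e-04,
       -1.26564167e-03, -1.83129366e-04]), 'tau': array([ 1.01437863e-04, -3.73139048e+01,  2.53009844e+01,  1.08918379e-02,
        6.04456687e-06, -3.43799293e-06]), 'eef_pos': array([ 0.14416568, -0.47822554,  0.2524938 ]), 'tool_rot': array([ 9.89306002e-01,  1.45851770e-01, -1.42815112e-04, -9.35806400e-04]), 'ft_force': array([0.01495842, 0.4558356 , 0.39387176]), 'ft_torque': array([-0.03220686, -0.03224215, -0.00434217]), 'grasp_force': 0.0, 'grip_width': 0.08529910447721885}
```

View pics/scene0.png

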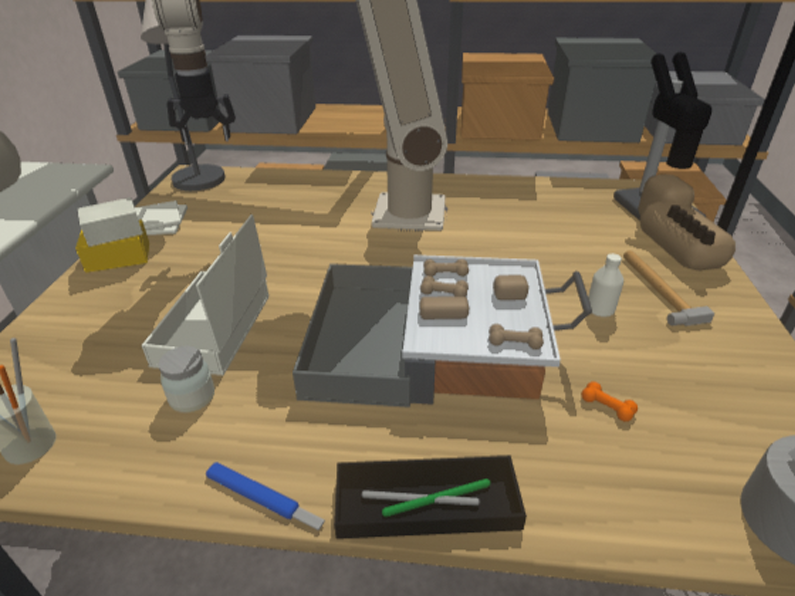

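View pics/top0.png

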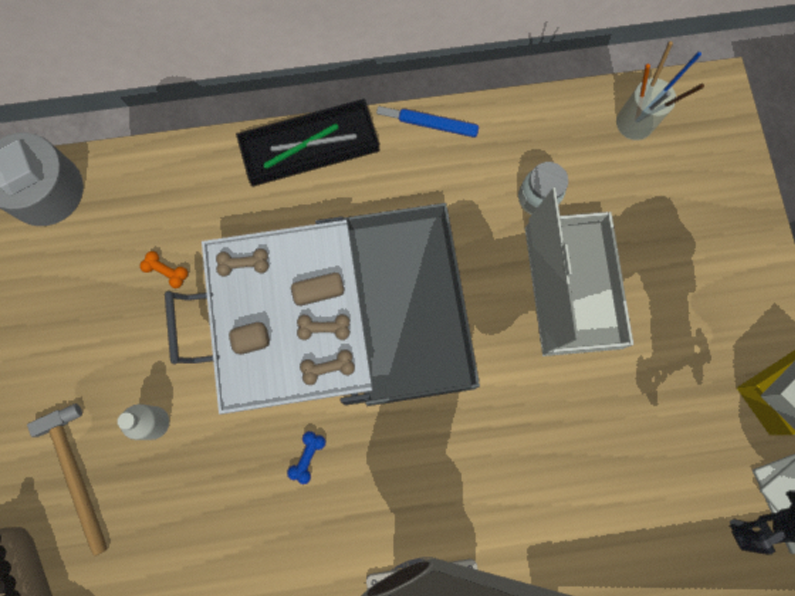

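In the top view (pixels of the 1.42x picture) these could be taken for the bones:
- Waisted brown pieces at (243,262), (323,326) and (327,367), each with knuckle pairs. These are the bones.
- Plain stones at (317,288) and (249,338).
- The orange look-alike at (164,268) and the blue one at (307,457), both on the table and to be left alone.

The case is at (580,280), with its lid standing nearly upright on the tub side. The handle bar is at (172,328). I'll check with one crop and measure.

```bash
cat >> h.py <<'E'
def pieces(c=None):
    c=c or bot.camera("top"); hsv=cv2.cvtColor(c["image"],cv2.COLOR_BGR2HSV)
    m=((hsv[...,0]<18)&(hsv[...,1]>60)&(hsv[...,1]<150)&(hsv[...,2]>50)&(hsv[...,2]<190)).astype(np.uint8)
    k=np.zeros_like(m); poly=np.array([pix(c,X) for X in TR],np.int32); cv2.fillPoly(k,[poly],1); m*=k
    m=cv2.morphologyEx(m,cv2.MORPH_OPEN,np.ones((3,3),np.uint8))
    out=[]
    for q in cv2.findContours(m,cv2.RETR_EXTERNAL,cv2.CHAIN_APPROX_NONE)[0]:
        a=cv2.contourArea(q)
        if a<150: continue
        w=np.array([onz(c,p,.113)[:2] for p in q[:,0]],np.float32)*1000
        (cx,cy),_,_=r=cv2.minAreaRect(w); b=cv2.boxPoints(r); e=b[1]-b[0]; f=b[2]-b[1]
        L=e if np.hypot(*e)>np.hypot(*f) else f
        sol=a/cv2.contourArea(cv2.convexHull(q))
        out.append((round(float(sol),2),round(cx),round(cy),round(float(np.degrees(np.arctan2(L[1],L[0]))%180)),[round(x) for x in r[1]]))
    return out
TR=[]
E
python3 - <<'E'
import h; from h import *
c=shot("top","crop1.png",(100,130,470,310),2.1)
f=lambda u,v,z:onz(c,(u/1.42,v/1.42),z).round(3)
h.TR=[f(*p,.1) for p in((208,246),(347,224),(369,386),(222,405))]
print("TR",h.TR)
for p in pieces(c): print(p)
print("bar",[f(*p,.14) for p in((168,293),(175,361))])
print("case",[f(*p,.055) for p in((611,213),(632,344),(543,352),(530,218))])
print("lidtop",[f(*p,.205) for p in((555,190),(575,348))])
print("bottle/jar",f(125,421,.13),f(549,178,.09))
print(pix(c,[.45,.1,.1]),pix(c,[.451,.1,.1]))
E
```

```text
TR [array([0.688, 0.292, 0.1  ]), array([0.694, 0.045, 0.1  ]), array([0.406, 0.045, 0.1  ]), array([0.409, 0.292, 0.1  ])]
bar [array([0.602, 0.355, 0.14 ]), array([0.487, 0.352, 0.14 ])]
case [array([ 0.663, -0.44 ,  0.055]), array([ 0.419, -0.425,  0.055]), array([ 0.427, -0.267,  0.055]), array([ 0.674, -0.29 ,  0.055])]
lidtop [array([ 0.668, -0.296,  0.205]), array([ 0.411, -0.277,  0.205])]
bottle/jar [0.403 0.442 0.13 ] [ 0.734 -0.328  0.09 ]
[234.58533879 256.8791879 ] [234.53439948 256.46680184]
```

View pics/crop1.png

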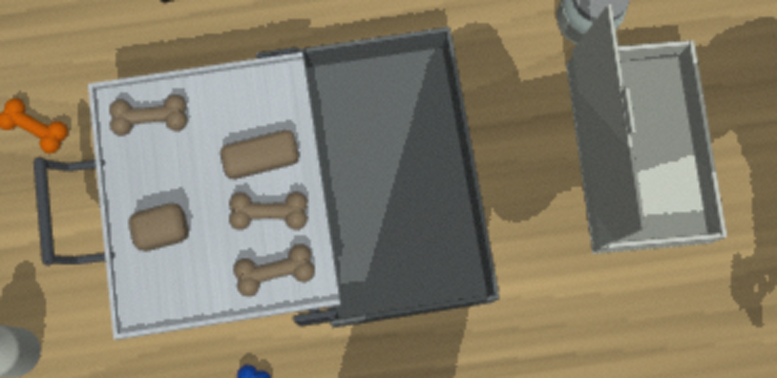

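The crop shows three knuckled bones at crop pixels (148,112), (268,211) and (274,270), and two plain stones at (260,153) and (158,226). My choice is confirmed. The mask found nothing, so its thresholds need fixing.

```bash
sed -i 's/^TR=\[\]/TR=[(.688,.292,.1),(.694,.045,.1),(.406,.045,.1),(.409,.292,.1)]/' h.py
python3 - <<'E'
from h import *
c=bot.camera("top"); s=cv2.cvtColor(c["image"],cv2.COLOR_BGR2HSV)
print([s[v,u] for u,v in((170,183),(228,230),(230,258),(175,237),(190,215),(224,203))])
import re
t=open("h.py").read()
t=re.sub(r"m=\(\(hsv.*","m=(hsv[...,1]>70).astype(np.uint8)",t); open("h.py","w").write(t)
E
python3 -c "
from h import *
for p in pieces(): print(p)"
```

```text
[array([ 18,  71, 125], dtype=uint8), array([ 17,  73, 137], dtype=uint8), array([ 18,  70, 135], dtype=uint8), array([ 18,  76, 130], dtype=uint8), array([102,  13, 190], dtype=uint8), array([ 16,  70, 134], dtype=uint8)]
(0.92, 514, 235, 96, [41, 57])
(0.89, 582, 111, 96, [36, 82])
```

```bash
sed -i 's/m=(hsv\[...,1\]>70)/m=(hsv[...,1]>45)/' h.py
python3 -c "
from h import *
for p in pieces(): print(p)
o=bot.get_obs();print(o['eef_pos'],o['tool_rot'])"
```

```text
(0.61, 447, 109, 97, [40, 86])
(0.96, 514, 235, 96, [44, 61])
(0.64, 515, 108, 82, [84, 39])
(0.95, 583, 111, 96, [40, 85])
(0.65, 647, 234, 87, [84, 39])
[ 0.14424994 -0.47853751  0.25300163] [ 9.89304031e-01  1.45867765e-01 -6.50289784e-05 -3.53656282e-04]
```

{"op": "apply_moves", "data": {"commands": [[0,0,0,-0.11],[0,0,0,-0.11],[0,0,0,-0.11],[0,0,0,-0.11],[0,0,0,-0.11]], "claw": 0.5}}

```text
clock: 0.72
eef_pos: [0.1443, -0.4786, 0.2532]
tool_rot: [0.906, 0.423, 0.0, -0.0]
ft_force: [0.2, 0.1, 0.3]
grip_width: 0.0431
grasp_force: 0.0
```

{"op": "apply_moves", "data": {"commands": [[0,0,0,-0.11],[0,0,0,-0.11],[0,0,0,-0.11],[0,0,0,-0.11],[0,0,0,-0.11]]}}

```text
clock: 1.13
eef_pos: [0.1443, -0.4787, 0.2532]
tool_rot: [0.748, 0.663, 0.0, -0.0]
ft_force: [-0.8, 0.2, 0.1]
grip_width: 0.0427
grasp_force: 0.0
```

{"op": "apply_moves", "data": {"commands": [[0,0,0,-0.11],[0,0,0,-0.01],[0,0,0,0],[0,0,0,0],[0,0,0,0]]}}

```text
clock: 1.55
eef_pos: [0.1443, -0.4787, 0.2533]
tool_rot: [0.708, 0.706, 0.0, -0.0]
ft_force: [-0.5, -0.6, 0.3]
grip_width: 0.0425
grasp_force: 0.0
```

```bash
python3 -c "
from h import *
o=bot.get_obs();print(o['eef_pos'],o['tool_rot'],o['joint_pos'],o['grip_width'],bot.tip_reach)"
```

```text
[ 0.14433048 -0.47871672  0.2532927 ] [ 7.07819859e-01  7.06392983e-01  1.46162768e-05 -9.51853468e-06] [-1.27797840e+00  2.40629212e-01  5.00219755e-03  1.33519989e+00
  1.67854740e-05  2.94835830e-01] 0.04251603218289167 0.022
```

{"op": "apply_moves", "data": {"commands": [[0.98,0.505,0,0],[0.98,0.505,0,0],[0.98,0.505,0,0],[0.98,0.505,0,0],[0.98,0.505,0,0]]}}

```text
clock: 1.97
eef_pos: [0.1951, -0.3798, 0.2533]
tool_rot: [0.708, 0.706, 0.0, 0.0]
ft_force: [-0.5, 0.3, -0.8]
grip_width: 0.0424
grasp_force: 0.0
```

{"op": "apply_moves", "data": {"commands": [[0.98,0.505,0,0],[0.98,0.505,0,0],[0.98,0.505,0,0],[0.98,0.505,0,0],[0.98,0.505,0,0]]}}

```text
clock: 2.38
eef_pos: [0.2457, -0.2818, 0.2535]
tool_rot: [0.708, 0.706, -0.0, 0.0]
ft_force: [1.3, -0.2, -0.1]
grip_width: 0.0428
grasp_force: 0.0
```

{"op": "apply_moves", "data": {"commands": [[0.98,0.505,0,0],[0.98,0.505,0,0],[0.98,0.505,0,0],[0.98,0.505,0,0],[0.98,0.505,0,0]]}}

```text
clock: 2.8
eef_pos: [0.2963, -0.1838, 0.2535]
tool_rot: [0.708, 0.706, 0.0, 0.0]
ft_force: [0.5, 0.6, 0.5]
grip_width: 0.0428
grasp_force: 0.0
```

{"op": "apply_moves", "data": {"commands": [[0.98,0.505,0,0],[0.98,0.505,0,0],[0.98,0.505,0,0],[0.98,0.505,0,0],[0.98,0.505,0,0]]}}

```text
clock: 3.22
eef_pos: [0.3468, -0.0858, 0.2535]
tool_rot: [0.708, 0.707, 0.0, 0.0]
ft_force: [-0.4, -0.1, 1.0]
grip_width: 0.0426
grasp_force: 0.0
```

{"op": "apply_moves", "data": {"commands": [[0.98,0.505,0,0],[0.98,0.505,0,0],[0.98,0.505,0,0],[0.98,0.505,0,0],[0.98,0.505,0,0]]}}

```text
clock: 3.63
eef_pos: [0.3974, 0.0123, 0.2535]
tool_rot: [0.708, 0.707, 0.0, 0.0]
ft_force: [-0.3, -1.0, -0.8]
grip_width: 0.0426
grasp_force: 0.0
```

{"op": "apply_moves", "data": {"commands": [[0.98,0.505,0,0],[0.98,0.505,0,0],[0.98,0.505,0,0],[0.98,0.505,0,-0.06],[0.98,0.505,0,-0.06]]}}

```text
clock: 4.05
eef_pos: [0.4468, 0.1108, 0.2534]
tool_rot: [0.661, 0.751, 0.0, 0.0]
ft_force: [-0.6, 0.2, 1.2]
grip_width: 0.0428
grasp_force: 0.0
```

{"op": "apply_moves", "data": {"commands": [[0,0,0.6,0],[0,0,0.6,0],[0,0,0.6,0],[0,0,0.6,0],[0,0,0.6,0]]}}

```text
clock: 4.47
eef_pos: [0.4463, 0.1099, 0.1928]
tool_rot: [0.662, 0.75, 0.0, 0.0]
ft_force: [0.2, 0.1, -0.8]
grip_width: 0.0426
grasp_force: 0.0
```

```bash
python3 -c "
from h import *
for p in pieces(): print(p)
o=bot.get_obs();print(o['eef_pos'],o['tool_rot'],o['joint_pos'],o['grip_width'])"
```

```text
(0.94, 586, 83, 11, [40, 29])
(0.64, 647, 233, 87, [86, 39])
[0.44486383 0.10947262 0.19042714] [ 0.66185629  0.74962786 -0.00170992 -0.00118541] [ 2.41287060e-01  2.00899599e-01 -2.14839437e-01  1.15921856e+00
 -1.30007559e-07  1.68787555e+00] 0.04287185587812942
```

{"op": "apply_moves", "data": {"commands": [[0,0,0.7,0],[0,0,0.7,0],[0,0,0.7,0],[0,0,0.6,0],[0,0,0.4,0]]}}

```text
clock: 4.93
eef_pos: [0.4459, 0.1096, 0.1305]
tool_rot: [0.662, 0.75, -0.0, -0.0]
ft_force: [0.4, -0.4, 0.8]
grip_width: 0.0424
grasp_force: 0.0
```

{"op": "apply_moves", "data": {"commands": [[0,0,0.1,0],[0,0,0.1,0],[0,0,0,0],[0,0,0,0],[0,0,0,0]]}}

```text
clock: 5.35
eef_pos: [0.4469, 0.1099, 0.128]
tool_rot: [0.662, 0.75, 0.001, 0.0]
ft_force: [0.2, 0.3, -0.1]
grip_width: 0.043
grasp_force: 0.0
```

{"op": "apply_moves", "data": {"commands": [[0,0,0,0],[0,0,0,0],[0,0,0,0],[0,0,0,0],[0,0,0,0]], "claw": 1}}

```text
clock: 5.77
eef_pos: [0.4468, 0.1099, 0.1279]
tool_rot: [0.662, 0.75, 0.001, 0.0]
ft_force: [-0.9, -0.1, 5.4]
grip_width: 0.0165
grasp_force: 60.4
```

{"op": "apply_moves", "data": {"commands": [[0,0,0,0],[0,0,0,0],[0,0,-0.2,0],[0,0,-0.4,0],[0,0,-0.4,0]]}}

```text
clock: 6.18
eef_pos: [0.4455, 0.1096, 0.1472]
tool_rot: [0.661, 0.75, -0.001, -0.001]
ft_force: [-0.5, -0.2, -1.1]
grip_width: 0.0163
grasp_force: 59.9
```

{"op": "apply_moves", "data": {"commands": [[0,0,-1,0.06],[0,0,-1,0.06],[0,0,-1,0],[0,0,-1,0],[0,0,-1,0]]}}

```text
clock: 6.6
eef_pos: [0.446, 0.1097, 0.2488]
tool_rot: [0.707, 0.707, -0.0, -0.0]
ft_force: [0.1, 0.3, -2.0]
grip_width: 0.0166
grasp_force: 59.8
```

{"op": "apply_moves", "data": {"commands": [[-0.958,0.046,-1,0],[-0.958,0.046,-0.2,0],[-0.958,0.046,0,0],[-0.958,0.046,0,0],[-0.958,0.046,0,0]]}}

```text
clock: 7.02
eef_pos: [0.4507, 0.0131, 0.2721]
tool_rot: [0.707, 0.707, 0.0, 0.0]
ft_force: [0.2, 0.5, -1.5]
grip_width: 0.0165
grasp_force: 59.9
```

{"op": "apply_moves", "data": {"commands": [[-0.958,0.046,0,0],[-0.958,0.046,0,0],[-0.958,0.046,0,0],[-0.958,0.046,0,0],[-0.958,0.046,0,0]]}}

```text
clock: 7.43
eef_pos: [0.4551, -0.0828, 0.2718]
tool_rot: [0.707, 0.707, 0.0, -0.0]
ft_force: [-0.0, -0.8, -1.4]
grip_width: 0.0167
grasp_force: 59.9
```

{"op": "apply_moves", "data": {"commands": [[-0.958,0.046,0,0],[-0.958,0.046,0,0],[-0.958,0.046,0,0],[-0.958,0.046,0,0],[-0.958,0.046,0,0]]}}

```text
clock: 7.85
eef_pos: [0.4597, -0.1785, 0.2718]
tool_rot: [0.707, 0.707, -0.0, -0.0]
ft_force: [0.5, -0.1, -1.2]
grip_width: 0.0164
grasp_force: 59.9
```

{"op": "apply_moves", "data": {"commands": [[-0.958,0.046,0,0],[-0.958,0.046,0,0],[-0.958,0.046,0,0],[-0.958,0.046,0,0],[-0.958,0.046,0,0]]}}

```text
clock: 8.27
eef_pos: [0.4643, -0.2743, 0.2717]
tool_rot: [0.707, 0.707, 0.0, -0.0]
ft_force: [-0.0, -0.3, -1.0]
grip_width: 0.0166
grasp_force: 59.9
```

{"op": "apply_moves", "data": {"commands": [[-0.958,0.046,0,0],[-0.958,0.046,0,0],[-0.958,0.046,0,0],[-0.958,0.046,0,0],[-0.958,0.046,0,0]]}}

```text
clock: 8.68
eef_pos: [0.4689, -0.3701, 0.2716]
tool_rot: [0.707, 0.707, 0.0, -0.0]
ft_force: [0.1, -0.1, -0.9]
grip_width: 0.0163
grasp_force: 59.9
```

{"op": "apply_moves", "data": {"commands": [[0,0,0,0],[0,0,0.8,0],[0,0,0.8,0],[0,0,0.8,0],[0,0,0.8,0]]}}

```text
clock: 9.1
eef_pos: [0.4689, -0.3688, 0.207]
tool_rot: [0.707, 0.707, 0.0, -0.0]
ft_force: [0.3, -0.6, -0.7]
grip_width: 0.0163
grasp_force: 59.9
```

{"op": "apply_moves", "data": {"commands": [[0,0,0.8,0],[0,0,0.8,0],[0,0,0.8,0],[0,0,0.8,0],[0,0,0.8,0]]}}

```text
clock: 9.52
eef_pos: [0.469, -0.3687, 0.1269]
tool_rot: [0.707, 0.707, 0.0, -0.0]
ft_force: [0.9, -0.5, -1.6]
grip_width: 0.0165
grasp_force: 59.9
```

```bash
python3 -c "
from h import *
shot('scene','s1.png',(80,130,400,310),2)
for p in pieces(): print(p)"
```

```text
(0.96, 514, 235, 96, [44, 61])
(0.64, 515, 108, 82, [84, 39])
(0.95, 583, 111, 96, [40, 85])
(0.64, 647, 234, 87, [84, 39])
```

View pics/s1.png

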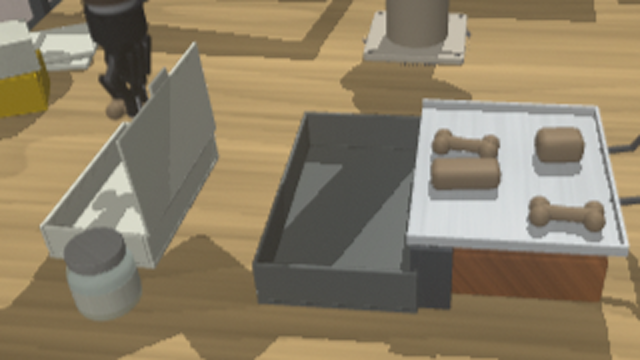

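The bone hangs clear of the lid, above the case, at crop pixel (115,105). The other pieces haven't moved.

{"op": "apply_moves", "data": {"commands": [[0,0,0.8,0],[0,0,0.8,0],[0,0,0.8,0],[0,0,0.8,0],[0,0,0.5,0]]}}

```text
clock: 10.03
eef_pos: [0.469, -0.3689, 0.053]
tool_rot: [0.707, 0.707, -0.0, -0.0]
ft_force: [0.2, -0.1, -1.2]
grip_width: 0.0165
grasp_force: 59.9
```

{"op": "apply_moves", "data": {"commands": [[0,0,0.3,0],[0,0,0.2,0],[0,0,0.2,0],[0,0,0.1,0],[0,0,0,0]]}}

```text
clock: 10.45
eef_pos: [0.4693, -0.3694, 0.0375]
tool_rot: [0.707, 0.707, 0.0, 0.0]
ft_force: [0.6, -0.5, -1.9]
grip_width: 0.0164
grasp_force: 59.9
```

{"op": "apply_moves", "data": {"commands": [[0,0,0,0],[0,0,0,0],[0,0,0,0],[0,0,0,0],[0,0,0,0]], "claw": 0.6}}

```text
clock: 10.87
eef_pos: [0.4693, -0.3694, 0.0377]
tool_rot: [0.707, 0.707, 0.0, 0.0]
ft_force: [-0.0, 0.3, 0.8]
grip_width: 0.0343
grasp_force: 0.0
```

{"op": "apply_moves", "data": {"commands": [[0,0,-0.5,0],[0,0,-1,0],[0,0,-1,0],[0,0,-1,0],[0,0,-1,0]]}}

```text
clock: 11.28
eef_pos: [0.4691, -0.3693, 0.129]
tool_rot: [0.707, 0.707, 0.0, 0.0]
ft_force: [-0.0, 0.8, 0.2]
grip_width: 0.0341
grasp_force: 0.0
```

{"op": "apply_moves", "data": {"commands": [[0,0,-1,0],[0,0,-1,0],[0,0,-1,0],[0,0,-1,0],[0,0,-1,0]]}}

```text
clock: 11.7
eef_pos: [0.469, -0.3691, 0.2293]
tool_rot: [0.707, 0.707, 0.0, 0.0]
ft_force: [0.5, -0.7, 0.1]
grip_width: 0.0341
grasp_force: 0.0
```

{"op": "apply_moves", "data": {"commands": [[0,0,-1,0],[0,0,-1,0],[0,0,-0.2,0],[0,0,0,0],[0,0,0,0]], "claw": 0.5}}

```text
clock: 12.12
eef_pos: [0.4689, -0.3691, 0.271]
tool_rot: [0.707, 0.707, -0.0, -0.0]
ft_force: [-0.4, -0.2, -0.3]
grip_width: 0.043
grasp_force: 0.0
```

```bash
python3 -c "
from h import *
shot('top','t1.png',(360,120,480,270),3)
for p in pieces(): print(p)
o=bot.get_obs();print(o['eef_pos'],o['tool_rot'])"
```

```text
(0.96, 514, 235, 96, [45, 61])
(0.64, 515, 108, 82, [84, 39])
(0.95, 583, 111, 96, [40, 85])
(0.64, 647, 233, 87, [86, 39])
[ 0.46846949 -0.36877274  0.26966116] [ 7.07273885e-01  7.06938085e-01 -1.73501192e-04 -1.47142519e-03]
```

View pics/t1.png

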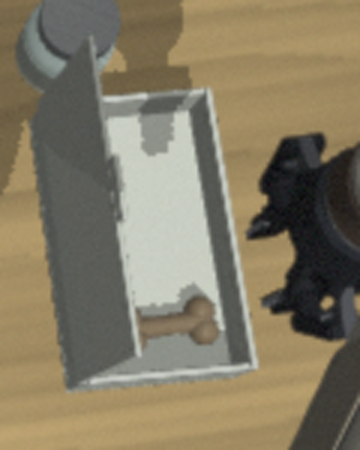

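The first bone lies in the case at crop pixel (185,320). Next is the bone at (515,108).

{"op": "apply_moves", "data": {"commands": [[0.956,0.091,0,0],[0.956,0.091,0,0],[0.956,0.091,0,0],[0.956,0.091,0,0],[0.956,0.091,0,0]]}}

```text
clock: 12.63
eef_pos: [0.4775, -0.2725, 0.2695]
tool_rot: [0.707, 0.707, -0.0, -0.002]
ft_force: [0.6, 0.4, -0.3]
grip_width: 0.043
grasp_force: 0.0
```

{"op": "apply_moves", "data": {"commands": [[0.956,0.091,0,0],[0.956,0.091,0,0],[0.956,0.091,0,0],[0.956,0.091,0,0],[0.956,0.091,0,0]]}}

```text
clock: 13.05
eef_pos: [0.4866, -0.1769, 0.2697]
tool_rot: [0.707, 0.707, -0.001, -0.001]
ft_force: [-0.6, -0.1, -0.1]
grip_width: 0.0427
grasp_force: 0.0
```

{"op": "apply_moves", "data": {"commands": [[0.956,0.091,0,0],[0.956,0.091,0,0],[0.956,0.091,0,0],[0.956,0.091,0,0],[0.956,0.091,0,0]]}}

```text
clock: 13.47
eef_pos: [0.4957, -0.0814, 0.2698]
tool_rot: [0.707, 0.707, -0.001, -0.001]
ft_force: [0.0, 0.2, 0.6]
grip_width: 0.0428
grasp_force: 0.0
```

{"op": "apply_moves", "data": {"commands": [[0.956,0.091,0,0],[0.956,0.091,0,0],[0.956,0.091,0,0],[0.956,0.091,0,0],[0.956,0.091,0,0]]}}

```text
clock: 13.88
eef_pos: [0.5049, 0.0141, 0.2697]
tool_rot: [0.707, 0.707, -0.001, -0.001]
ft_force: [0.4, 0.5, -0.1]
grip_width: 0.0425
grasp_force: 0.0
```

{"op": "apply_moves", "data": {"commands": [[0.956,0.091,0,0],[0.956,0.091,0,0],[0.956,0.091,0,0],[0.956,0.091,0,0],[0.956,0.091,0,0]]}}

```text
clock: 14.3
eef_pos: [0.514, 0.1095, 0.2697]
tool_rot: [0.707, 0.707, -0.001, -0.001]
ft_force: [-0.5, -0.6, 0.2]
grip_width: 0.0427
grasp_force: 0.0
```

{"op": "apply_moves", "data": {"commands": [[0,0,0,0.07],[0,0,0.7,0.063],[0,0,0.8,0],[0,0,0.8,0],[0,0,0.8,0]]}}

```text
clock: 14.72
eef_pos: [0.5138, 0.1087, 0.2071]
tool_rot: [0.755, 0.656, -0.001, -0.001]
ft_force: [0.8, 0.8, -0.1]
grip_width: 0.0426
grasp_force: 0.0
```

{"op": "apply_moves", "data": {"commands": [[0,0,0.8,0],[0,0,0.8,0],[0,0,0.8,0],[0,0,0.8,0],[0,0,0.5,0]]}}

```text
clock: 15.13
eef_pos: [0.5128, 0.1083, 0.1322]
tool_rot: [0.755, 0.656, -0.002, -0.001]
ft_force: [0.1, 0.2, 0.8]
grip_width: 0.0432
grasp_force: 0.0
```

{"op": "apply_moves", "data": {"commands": [[0,0,0.2,0],[0,0,0.15,0],[0,0,0,0],[0,0,0,0],[0,0,0,0]]}}

```text
clock: 15.55
eef_pos: [0.5155, 0.1089, 0.1292]
tool_rot: [0.755, 0.656, 0.001, 0.0]
ft_force: [-0.3, -0.1, -0.4]
grip_width: 0.043
grasp_force: 0.0
```

{"op": "apply_moves", "data": {"commands": [[0,0,0,0],[0,0,0,0],[0,0,0,0],[0,0,0,0],[0,0,0,0]], "claw": 1}}

```text
clock: 15.97
eef_pos: [0.5155, 0.1088, 0.1292]
tool_rot: [0.755, 0.656, 0.001, 0.001]
ft_force: [-0.4, -0.9, 4.4]
grip_width: 0.0164
grasp_force: 60.1
```

{"op": "apply_moves", "data": {"commands": [[0,0,0,0],[0,0,0,0],[0,0,-0.2,0],[0,0,-0.4,0],[0,0,-0.4,0]]}}

```text
clock: 16.38
eef_pos: [0.5139, 0.1086, 0.148]
tool_rot: [0.755, 0.656, -0.001, -0.001]
ft_force: [0.6, -0.3, -1.0]
grip_width: 0.0165
grasp_force: 59.5
```

{"op": "apply_moves", "data": {"commands": [[0,0,-1,-0.07],[0,0,-1,-0.063],[0,0,-1,0],[0,0,-1,0],[0,0,-1,0]]}}

```text
clock: 16.8
eef_pos: [0.5145, 0.1087, 0.2497]
tool_rot: [0.707, 0.707, -0.0, -0.0]
ft_force: [0.4, -0.6, -0.7]
grip_width: 0.0167
grasp_force: 59.5
```

{"op": "apply_moves", "data": {"commands": [[-0.962,0.04,-1,0],[-0.962,0.04,-0.2,0],[-0.962,0.04,0,0],[-0.962,0.04,0,0],[-0.962,0.04,0,0]]}}

```text
clock: 17.22
eef_pos: [0.5186, 0.0118, 0.2731]
tool_rot: [0.707, 0.707, 0.0, 0.0]
ft_force: [0.4, 1.3, -0.8]
grip_width: 0.0163
grasp_force: 59.5
```

{"op": "apply_moves", "data": {"commands": [[-0.962,0.04,0,0],[-0.962,0.04,0,0],[-0.962,0.04,0,0],[-0.962,0.04,0,0],[-0.962,0.04,0,0]]}}

```text
clock: 17.63
eef_pos: [0.5224, -0.0846, 0.2728]
tool_rot: [0.707, 0.707, -0.0, -0.0]
ft_force: [0.5, -0.7, -0.9]
grip_width: 0.0164
grasp_force: 59.5
```

{"op": "apply_moves", "data": {"commands": [[-0.962,0.04,0,0],[-0.962,0.04,0,0],[-0.962,0.04,0,0],[-0.962,0.04,0,0],[-0.962,0.04,0,0]]}}

```text
clock: 18.05
eef_pos: [0.5264, -0.1807, 0.2727]
tool_rot: [0.707, 0.707, -0.0, -0.0]
ft_force: [-0.7, -0.7, -0.4]
grip_width: 0.0167
grasp_force: 59.5
```

{"op": "apply_moves", "data": {"commands": [[-0.962,0.04,0,0],[-0.962,0.04,0,0],[-0.962,0.04,0,0],[-0.962,0.04,0,0],[-0.962,0.04,0,0]]}}

```text
clock: 18.47
eef_pos: [0.5304, -0.2769, 0.2726]
tool_rot: [0.707, 0.707, -0.0, -0.0]
ft_force: [0.3, -0.3, -0.8]
grip_width: 0.0166
grasp_force: 59.5
```

{"op": "apply_moves", "data": {"commands": [[-0.962,0.04,0,0],[-0.962,0.04,0,0],[-0.962,0.04,0,0],[-0.962,0.04,0,0],[-0.962,0.04,0,0]]}}

```text
clock: 18.88
eef_pos: [0.5343, -0.373, 0.2725]
tool_rot: [0.707, 0.707, 0.0, -0.0]
ft_force: [-0.0, 1.1, -1.4]
grip_width: 0.0166
grasp_force: 59.5
```

{"op": "apply_moves", "data": {"commands": [[0,0,0,0],[0,0,0.8,0],[0,0,0.8,0],[0,0,0.8,0],[0,0,0.8,0]]}}

```text
clock: 19.3
eef_pos: [0.5345, -0.3718, 0.2079]
tool_rot: [0.707, 0.707, 0.0, -0.0]
ft_force: [-0.5, -0.6, -0.9]
grip_width: 0.0165
grasp_force: 59.5
```

{"op": "apply_moves", "data": {"commands": [[0,0,0.8,0],[0,0,0.8,0],[0,0,0.8,0],[0,0,0.8,0],[0,0,0.8,0]]}}

```text
clock: 19.72
eef_pos: [0.5345, -0.3716, 0.1279]
tool_rot: [0.707, 0.707, 0.0, -0.0]
ft_force: [0.6, -0.5, -1.2]
grip_width: 0.0166
grasp_force: 59.5
```

{"op": "apply_moves", "data": {"commands": [[0,0,0.8,0],[0,0,0.8,0],[0,0,0.8,0],[0,0,0.8,0],[0,0,0.5,0]]}}

```text
clock: 20.13
eef_pos: [0.5338, -0.3711, 0.0526]
tool_rot: [0.707, 0.707, -0.0, -0.002]
ft_force: [1.0, 0.1, -0.7]
grip_width: 0.0161
grasp_force: 59.5
```

{"op": "apply_moves", "data": {"commands": [[0,0,0.3,0],[0,0,0.2,0],[0,0,0.2,0],[0,0,0.1,0],[0,0,0,0]]}}

```text
clock: 20.55
eef_pos: [0.5348, -0.3724, 0.0385]
tool_rot: [0.707, 0.707, 0.0, 0.0]
ft_force: [-1.0, -0.2, -0.2]
grip_width: 0.0167
grasp_force: 59.5
```

{"op": "apply_moves", "data": {"commands": [[0,0,0,0],[0,0,0,0],[0,0,0,0],[0,0,0,0],[0,0,0,0]], "claw": 0.6}}

```text
clock: 20.97
eef_pos: [0.5348, -0.3724, 0.0388]
tool_rot: [0.707, 0.707, 0.0, 0.0]
ft_force: [0.0, -0.1, -0.4]
grip_width: 0.0339
grasp_force: 0.0
```

{"op": "apply_moves", "data": {"commands": [[0,0,-0.5,0],[0,0,-1,0],[0,0,-1,0],[0,0,-1,0],[0,0,-1,0]]}}

```text
clock: 21.38
eef_pos: [0.5346, -0.3723, 0.1301]
tool_rot: [0.707, 0.707, 0.0, 0.0]
ft_force: [-0.5, -0.6, -0.5]
grip_width: 0.0343
grasp_force: 0.0
```

{"op": "apply_moves", "data": {"commands": [[0,0,-1,0],[0,0,-1,0],[0,0,-1,0],[0,0,-1,0],[0,0,-1,0]]}}

```text
clock: 21.8
eef_pos: [0.5345, -0.3722, 0.2304]
tool_rot: [0.707, 0.707, 0.0, 0.0]
ft_force: [0.8, -0.1, -0.3]
grip_width: 0.0339
grasp_force: 0.0
```

{"op": "apply_moves", "data": {"commands": [[0,0,-1,0],[0,0,-1,0],[0,0,-0.2,0],[0,0,0,0],[0,0,0,0]], "claw": 0.5}}

```text
clock: 22.22
eef_pos: [0.5344, -0.3722, 0.2719]
tool_rot: [0.707, 0.707, -0.0, -0.0]
ft_force: [0.5, 0.1, -0.6]
grip_width: 0.0427
grasp_force: 0.0
```

```bash
python3 -c "
from h import *
for p in pieces(): print(p)
o=bot.get_obs();print(o['eef_pos'],o['tool_rot'])"
```

```text
(0.96, 514, 235, 96, [44, 62])
(0.95, 582, 110, 97, [40, 86])
(0.64, 647, 234, 87, [84, 39])
[ 0.53415108 -0.37195671  0.2709661 ] [ 7.07264454e-01  7.06948288e-01 -1.81605241e-04 -1.03819015e-03]
```

{"op": "apply_moves", "data": {"commands": [[1,0.187,0,0],[1,0.187,0,0],[1,0.187,0,0],[1,0.187,0,0],[1,0.187,0,0]]}}

```text
clock: 22.68
eef_pos: [0.5526, -0.2711, 0.2701]
tool_rot: [0.707, 0.707, -0.001, -0.002]
ft_force: [0.3, -0.0, -0.1]
grip_width: 0.0428
grasp_force: 0.0
```

{"op": "apply_moves", "data": {"commands": [[1,0.187,0,0],[1,0.187,0,0],[1,0.187,0,0],[1,0.187,0,0],[1,0.187,0,0]]}}

```text
clock: 23.1
eef_pos: [0.5713, -0.1711, 0.2702]
tool_rot: [0.707, 0.707, -0.001, -0.002]
ft_force: [0.7, 0.2, -0.3]
grip_width: 0.0425
grasp_force: 0.0
```

{"op": "apply_moves", "data": {"commands": [[1,0.187,0,0],[1,0.187,0,0],[1,0.187,0,0],[1,0.187,0,0],[1,0.187,0,0]]}}

```text
clock: 23.52
eef_pos: [0.59, -0.0712, 0.2702]
tool_rot: [0.707, 0.707, -0.001, -0.001]
ft_force: [1.0, 0.3, -0.2]
grip_width: 0.0431
grasp_force: 0.0
```

{"op": "apply_moves", "data": {"commands": [[1,0.187,0,0],[1,0.187,0,0],[1,0.187,0,0],[1,0.187,0,0],[1,0.187,0,0]]}}

```text
clock: 23.93
eef_pos: [0.6087, 0.0286, 0.2702]
tool_rot: [0.707, 0.707, -0.001, -0.001]
ft_force: [0.7, 0.7, -0.4]
grip_width: 0.0428
grasp_force: 0.0
```

{"op": "apply_moves", "data": {"commands": [[1,0.187,0,0],[1,0.187,0,0],[1,0.187,0,0],[1,0.187,0,0],[1,0.187,0,0]]}}

```text
clock: 24.35
eef_pos: [0.6276, 0.1285, 0.2701]
tool_rot: [0.707, 0.707, -0.002, -0.001]
ft_force: [0.2, 0.2, -0.1]
grip_width: 0.0427
grasp_force: 0.0
```

{"op": "apply_moves", "data": {"commands": [[1,0.187,0,0],[1,0.187,0,0],[1,0.187,0,0],[1,0.187,0,0],[1,0.187,0,0]]}}

```text
clock: 24.77
eef_pos: [0.6464, 0.2284, 0.2699]
tool_rot: [0.707, 0.707, -0.002, -0.001]
ft_force: [-0.0, -0.8, -0.6]
grip_width: 0.0425
grasp_force: 0.0
```

{"op": "apply_moves", "data": {"commands": [[0.35,0,0,0],[0,0,0.7,0.05],[0,0,0.8,0],[0,0,0.8,0],[0,0,0.8,0]]}}

```text
clock: 25.18
eef_pos: [0.6463, 0.2339, 0.2081]
tool_rot: [0.726, 0.688, -0.001, -0.0]
ft_force: [0.4, -0.7, -0.2]
grip_width: 0.0423
grasp_force: 0.0
```

{"op": "apply_moves", "data": {"commands": [[0,0,0.8,0],[0,0,0.8,0],[0,0,0.8,0],[0,0,0.8,0],[0,0,0.5,0]]}}

```text
clock: 25.6
eef_pos: [0.6453, 0.2333, 0.1329]
tool_rot: [0.726, 0.688, -0.002, -0.001]
ft_force: [0.4, -0.5, -0.0]
grip_width: 0.0426
grasp_force: 0.0
```

{"op": "apply_moves", "data": {"commands": [[0,0,0.2,0],[0,0,0.15,0],[0,0,0.05,0],[0,0,0,0],[0,0,0,0]]}}

```text
clock: 26.02
eef_pos: [0.6477, 0.2349, 0.1294]
tool_rot: [0.726, 0.688, 0.001, 0.0]
ft_force: [0.7, 0.9, 0.4]
grip_width: 0.0425
grasp_force: 0.0
```

{"op": "apply_moves", "data": {"commands": [[0,0,0,0],[0,0,0,0],[0,0,0,0],[0,0,0,0],[0,0,0,0]], "claw": 1}}

```text
clock: 26.43
eef_pos: [0.6474, 0.2349, 0.1293]
tool_rot: [0.726, 0.688, 0.001, 0.0]
ft_force: [-0.3, -0.6, 4.7]
grip_width: 0.016
grasp_force: 60.4
```

{"op": "apply_moves", "data": {"commands": [[0,0,0,0],[0,0,0,0],[0,0,-0.2,0],[0,0,-0.4,0],[0,0,-0.4,0]]}}

```text
clock: 26.85
eef_pos: [0.6465, 0.2344, 0.1477]
tool_rot: [0.726, 0.688, -0.001, -0.0]
ft_force: [0.8, -0.9, 0.0]
grip_width: 0.0161
grasp_force: 59.9
```

{"op": "apply_moves", "data": {"commands": [[0,0,-1,-0.05],[0,0,-1,0],[0,0,-1,0],[0,0,-1,0],[-0.5,0,-1,0]]}}

```text
clock: 27.27
eef_pos: [0.6467, 0.2262, 0.2495]
tool_rot: [0.706, 0.708, 0.0, -0.0]
ft_force: [-1.2, -0.5, -0.6]
grip_width: 0.0165
grasp_force: 59.9
```

{"op": "apply_moves", "data": {"commands": [[-1,-0.082,-1,0],[-1,-0.082,-0.25,0],[-1,-0.082,0,0],[-1,-0.082,0,0],[-1,-0.082,0,0]]}}

```text
clock: 27.68
eef_pos: [0.6388, 0.1238, 0.2742]
tool_rot: [0.707, 0.707, 0.0, 0.0]
ft_force: [-0.6, 0.6, -1.6]
grip_width: 0.0164
grasp_force: 59.9
```

{"op": "apply_moves", "data": {"commands": [[-1,-0.082,0,0],[-1,-0.082,0,0],[-1,-0.082,0,0],[-1,-0.082,0,0],[-1,-0.082,0,0]]}}

```text
clock: 28.1
eef_pos: [0.6304, 0.0237, 0.2738]
tool_rot: [0.707, 0.707, 0.0, 0.0]
ft_force: [-0.4, 0.3, -1.3]
grip_width: 0.0168
grasp_force: 59.9
```

{"op": "apply_moves", "data": {"commands": [[-1,-0.082,0,0],[-1,-0.082,0,0],[-1,-0.082,0,0],[-1,-0.082,0,0],[-1,-0.082,0,0]]}}

```text
clock: 28.52
eef_pos: [0.6222, -0.0763, 0.2739]
tool_rot: [0.707, 0.707, 0.0, 0.0]
ft_force: [-1.3, 0.7, -0.5]
grip_width: 0.0163
grasp_force: 59.9
```

{"op": "apply_moves", "data": {"commands": [[-1,-0.082,0,0],[-1,-0.082,0,0],[-1,-0.082,0,0],[-1,-0.082,0,0],[-1,-0.082,0,0]]}}

```text
clock: 28.93
eef_pos: [0.6139, -0.1763, 0.2738]
tool_rot: [0.707, 0.707, 0.0, 0.0]
ft_force: [1.3, 0.6, -0.6]
grip_width: 0.0166
grasp_force: 59.9
```

{"op": "apply_moves", "data": {"commands": [[-1,-0.082,0,0],[-1,-0.082,0,0],[-1,-0.082,0,0],[-1,-0.082,0,0],[-1,-0.082,0,0]]}}

```text
clock: 29.35
eef_pos: [0.6057, -0.2763, 0.2738]
tool_rot: [0.707, 0.707, 0.0, 0.0]
ft_force: [-0.8, -0.2, -0.9]
grip_width: 0.0167
grasp_force: 59.9
```

{"op": "apply_moves", "data": {"commands": [[-1,-0.082,0,0],[-1,-0.082,0,0],[-1,-0.082,0,0],[-1,-0.082,0,0],[-1,-0.082,0,0]]}}

```text
clock: 29.77
eef_pos: [0.5974, -0.3763, 0.2737]
tool_rot: [0.707, 0.707, 0.0, 0.0]
ft_force: [0.8, 0.6, -1.6]
grip_width: 0.0165
grasp_force: 59.9
```

{"op": "apply_moves", "data": {"commands": [[0,0,0,0],[0,0,0.8,0],[0,0,0.8,0],[0,0,0.8,0],[0,0,0.8,0]]}}

```text
clock: 30.18
eef_pos: [0.5977, -0.3749, 0.209]
tool_rot: [0.707, 0.707, 0.0, 0.0]
ft_force: [-0.5, -0.4, -0.7]
grip_width: 0.0162
grasp_force: 59.9
```

{"op": "apply_moves", "data": {"commands": [[0,0,0.8,0],[0,0,0.8,0],[0,0,0.8,0],[0,0,0.8,0],[0,0,0.8,0]]}}

```text
clock: 30.6
eef_pos: [0.5978, -0.3747, 0.129]
tool_rot: [0.707, 0.707, 0.0, 0.0]
ft_force: [0.2, -0.4, -0.3]
grip_width: 0.0165
grasp_force: 59.9
```

{"op": "apply_moves", "data": {"commands": [[0,0,0.8,0],[0,0,0.8,0],[0,0,0.8,0],[0,0,0.8,0],[0,0,0.5,0]]}}

```text
clock: 31.02
eef_pos: [0.597, -0.3743, 0.0536]
tool_rot: [0.707, 0.707, -0.0, -0.001]
ft_force: [0.1, 0.8, -1.1]
grip_width: 0.0164
grasp_force: 59.9
```

{"op": "apply_moves", "data": {"commands": [[0,0,0.3,0],[0,0,0.2,0],[0,0,0.2,0],[0,0,0.15,0],[0,0,0,0]]}}

```text
clock: 31.43
eef_pos: [0.5977, -0.3754, 0.0384]
tool_rot: [0.707, 0.707, 0.0, 0.0]
ft_force: [-0.8, -0.3, -1.3]
grip_width: 0.0167
grasp_force: 59.9
```

{"op": "apply_moves", "data": {"commands": [[0,0,0,0],[0,0,0,0],[0,0,0,0],[0,0,0,0],[0,0,0,0]], "claw": 0.6}}

```text
clock: 31.85
eef_pos: [0.5978, -0.3755, 0.0388]
tool_rot: [0.707, 0.707, 0.0, 0.0]
ft_force: [0.3, -0.4, 0.3]
grip_width: 0.0343
grasp_force: 0.0
```

{"op": "apply_moves", "data": {"commands": [[0,0,-0.5,0],[0,0,-1,0],[0,0,-1,0],[0,0,-1,0],[0,0,-1,0]]}}

```text
clock: 32.27
eef_pos: [0.5976, -0.3753, 0.1301]
tool_rot: [0.707, 0.707, 0.0, 0.0]
ft_force: [1.2, -0.2, 0.8]
grip_width: 0.0341
grasp_force: 0.0
```

{"op": "apply_moves", "data": {"commands": [[0,0,-1,0],[0,0,-1,0],[0,0,-1,0],[0,0,-1,0],[0,0,-1,0]]}}

```text
clock: 32.68
eef_pos: [0.5975, -0.3752, 0.2305]
tool_rot: [0.707, 0.707, 0.0, 0.0]
ft_force: [0.7, -1.3, 0.4]
grip_width: 0.0343
grasp_force: 0.0
```

{"op": "apply_moves", "data": {"commands": [[0,0,-1,0],[0,0,-1,0],[0,0,-0.25,0],[0,0,0,0],[0,0,0,0]]}}

```text
clock: 33.1
eef_pos: [0.5976, -0.3753, 0.2731]
tool_rot: [0.707, 0.707, -0.0, 0.0]
ft_force: [0.7, 0.4, -0.1]
grip_width: 0.0339
grasp_force: 0.0
```

```bash
python3 -c "
from h import *
shot('top','t2.png',(100,120,480,320),2)
for p in pieces(): print(p)
o=bot.get_obs();print(o['eef_pos'],o['tool_rot'])"
```

```text
(0.96, 514, 235, 96, [44, 62])
(0.94, 583, 111, 96, [40, 85])
[ 0.59705173 -0.37496819  0.27144971] [ 7.07255224e-01  7.06956646e-01 -3.46024006e-04 -1.49287528e-03]
```

View pics/t2.png

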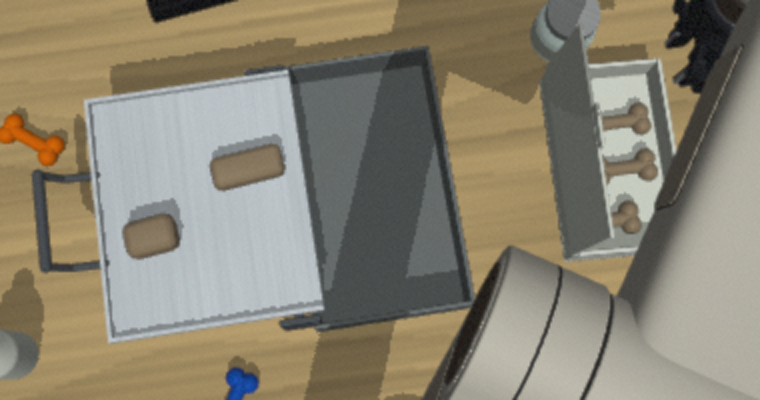

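All three bones are in the case at crop pixels (628,118), (632,165) and (627,216), and only the two plain stones are left on the tray. On to the handle.

{"op": "apply_moves", "data": {"commands": [[1,-0.075,0,0],[1,-0.075,0,0],[1,-0.075,0,0],[1,-0.075,0,0],[1,-0.075,0,0]], "claw": 0.5}}

```text
clock: 33.62
eef_pos: [0.5892, -0.2741, 0.2713]
tool_rot: [0.707, 0.707, -0.001, -0.002]
ft_force: [-0.3, 0.4, -0.8]
grip_width: 0.0426
grasp_force: 0.0
```

{"op": "apply_moves", "data": {"commands": [[1,-0.075,0,0],[1,-0.075,0,0],[1,-0.075,0,0],[1,-0.075,0,0],[1,-0.075,0,0]]}}

```text
clock: 34.03
eef_pos: [0.5817, -0.1741, 0.2715]
tool_rot: [0.707, 0.707, -0.001, -0.001]
ft_force: [0.5, 0.6, -0.3]
grip_width: 0.0426
grasp_force: 0.0
```

{"op": "apply_moves", "data": {"commands": [[1,-0.075,0,0],[1,-0.075,0,0],[1,-0.075,0,0],[1,-0.075,0,0],[1,-0.075,0,0]]}}

```text
clock: 34.45
eef_pos: [0.5742, -0.0742, 0.2716]
tool_rot: [0.707, 0.707, -0.001, -0.001]
ft_force: [-0.7, -0.0, -0.3]
grip_width: 0.0427
grasp_force: 0.0
```

{"op": "apply_moves", "data": {"commands": [[1,-0.075,0,0],[1,-0.075,0,0],[1,-0.075,0,0],[1,-0.075,0,0],[1,-0.075,0,0]]}}

```text
clock: 34.87
eef_pos: [0.5667, 0.0256, 0.2716]
tool_rot: [0.707, 0.707, -0.001, -0.001]
ft_force: [0.3, -0.7, 0.4]
grip_width: 0.0425
grasp_force: 0.0
```

{"op": "apply_moves", "data": {"commands": [[1,-0.075,0,0],[1,-0.075,0,0],[1,-0.075,0,0],[1,-0.075,0,0],[1,-0.075,0,0]]}}

```text
clock: 35.28
eef_pos: [0.5593, 0.1255, 0.2716]
tool_rot: [0.707, 0.707, -0.001, -0.001]
ft_force: [0.8, -0.5, 0.2]
grip_width: 0.0425
grasp_force: 0.0
```

{"op": "apply_moves", "data": {"commands": [[1,-0.075,0,0],[1,-0.075,0,0],[1,-0.075,0,0],[1,-0.075,0,0],[1,-0.075,0,0]]}}

```text
clock: 35.7
eef_pos: [0.5519, 0.2254, 0.2715]
tool_rot: [0.707, 0.707, -0.001, -0.001]
ft_force: [-0.1, -0.1, -0.6]
grip_width: 0.0425
grasp_force: 0.0
```

{"op": "apply_moves", "data": {"commands": [[1,-0.075,0,0],[1,-0.075,0,0],[1,-0.075,0,0],[1,-0.075,0,0],[1,-0.075,0,0]]}}

```text
clock: 36.12
eef_pos: [0.5446, 0.3253, 0.2714]
tool_rot: [0.707, 0.707, -0.002, -0.0]
ft_force: [-0.4, -0.4, -0.2]
grip_width: 0.0428
grasp_force: 0.0
```

{"op": "apply_moves", "data": {"commands": [[0.7,0,0,0],[0.7,0,0,0],[0,0,0,-0.115],[0,0,0,-0.115],[0,0,0,-0.115]]}}

```text
clock: 36.53
eef_pos: [0.5446, 0.3528, 0.2711]
tool_rot: [0.566, 0.824, -0.002, -0.001]
ft_force: [0.2, 0.6, 0.6]
grip_width: 0.0422
grasp_force: 0.0
```

{"op": "apply_moves", "data": {"commands": [[0,0,0,-0.115],[0,0,0,-0.115],[0,0,0,-0.115],[0,0,0,-0.115],[0,0,0,-0.115]]}}

```text
clock: 36.95
eef_pos: [0.5447, 0.3523, 0.2713]
tool_rot: [0.296, 0.955, -0.001, -0.001]
ft_force: [0.2, -0.1, 0.8]
grip_width: 0.0427
grasp_force: 0.0
```

{"op": "apply_moves", "data": {"commands": [[0,0,0,-0.115],[0,0,0,-0.115],[0,0,0,-0.115],[0,0,0,-0.115],[0,0,0,-0.115]]}}

```text
clock: 37.37
eef_pos: [0.5448, 0.3523, 0.2713]
tool_rot: [-0.0, 1.0, -0.001, -0.001]
ft_force: [0.8, -0.7, -0.4]
grip_width: 0.0427
grasp_force: 0.0
```

```bash
python3 -c "
from h import *
c=shot('scene','s2.png',(240,120,500,300),2.5)
print((pix(c,[.545,.353,.14])-[240,120])*2.5)
o=bot.get_obs();print(o['eef_pos'],o['tool_rot'],o['joint_pos'])"
```

```text
[423.94502631 211.18694454]
[0.54476311 0.35227461 0.27136686] [-1.92045768e-03  9.99996697e-01 -9.09560043e-04 -1.44613399e-03] [5.74005418e-01 5.51855244e-01 5.14797332e-01 1.53715501e+00
 3.63649789e-05 5.70164432e-01]
```

View pics/s2.png

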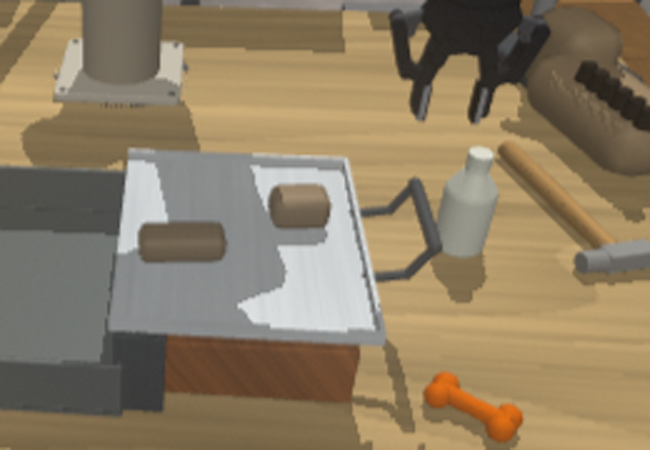

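The bar spans crop pixels (415,183) to (435,243), and its predicted middle at (424,211) matches. I'll descend and grip.

{"op": "apply_moves", "data": {"commands": [[0,0,0.8,0],[0,0,0.8,0],[0,0,0.8,0],[0,0,0.8,0],[0,0,0.8,0]]}}

```text
clock: 37.83
eef_pos: [0.5447, 0.3522, 0.1911]
tool_rot: [0.004, 1.0, -0.001, -0.001]
ft_force: [0.8, 0.0, 0.1]
grip_width: 0.0428
grasp_force: 0.0
```

{"op": "apply_moves", "data": {"commands": [[0,0,0.8,0],[0,0,0.8,0],[0,0,0.6,0],[0,0,0.3,0],[0,0,0,0]]}}

```text
clock: 38.25
eef_pos: [0.5439, 0.3517, 0.1403]
tool_rot: [0.004, 1.0, -0.002, -0.002]
ft_force: [-0.7, 1.3, -0.3]
grip_width: 0.0429
grasp_force: 0.0
```

{"op": "apply_moves", "data": {"commands": [[0,0,0,0],[0,0,0,0],[0,0,0,0],[0,0,0,0],[0,0,0,0]], "claw": 1}}

```text
clock: 38.67
eef_pos: [0.5459, 0.3534, 0.1445]
tool_rot: [0.003, 1.0, 0.001, 0.001]
ft_force: [0.4, 2.1, 1.5]
grip_width: 0.0119
grasp_force: 58.4
```

{"op": "apply_moves", "data": {"commands": [[0,0,0,0],[0,0,0,0],[0,0,0,0],[0,0,0,0],[0,0,0,0]]}}

```text
clock: 39.08
eef_pos: [0.5459, 0.3533, 0.1444]
tool_rot: [0.003, 1.0, 0.001, 0.001]
ft_force: [-0.3, 2.4, 5.3]
grip_width: 0.0121
grasp_force: 58.8
```

{"op": "apply_moves", "data": {"commands": [[0,-0.054,-0.278,0],[0,-0.054,-0.278,0],[0,-0.054,-0.278,0],[0,-0.054,-0.278,0],[0,-0.054,-0.278,0]]}}

```text
clock: 39.5
eef_pos: [0.5459, 0.3485, 0.1704]
tool_rot: [0.003, 1.0, 0.001, 0.0]
ft_force: [2.7, 4.4, -4.5]
grip_width: 0.0121
grasp_force: 58.3
```

{"op": "apply_moves", "data": {"commands": [[0,-0.081,-0.27,0],[0,-0.081,-0.27,0],[0,-0.081,-0.27,0],[0,-0.081,-0.27,0],[0,-0.081,-0.27,0]]}}

```text
clock: 39.92
eef_pos: [0.546, 0.3408, 0.1975]
tool_rot: [0.002, 1.0, 0.002, 0.0]
ft_force: [3.0, 6.2, -2.1]
grip_width: 0.0122
grasp_force: 58.4
```

{"op": "apply_moves", "data": {"commands": [[0,-0.108,-0.261,0],[0,-0.108,-0.261,0],[0,-0.108,-0.261,0],[0,-0.108,-0.261,0],[0,-0.108,-0.261,0]]}}

```text
clock: 40.33
eef_pos: [0.5462, 0.3304, 0.224]
tool_rot: [0.002, 1.0, 0.002, 0.001]
ft_force: [4.1, 6.2, -3.4]
grip_width: 0.0119
grasp_force: 58.3
```

{"op": "apply_moves", "data": {"commands": [[0,-0.134,-0.25,0],[0,-0.134,-0.25,0],[0,-0.134,-0.25,0],[0,-0.134,-0.25,0],[0,-0.134,-0.25,0]]}}

```text
clock: 40.75
eef_pos: [0.5463, 0.3175, 0.2495]
tool_rot: [0.002, 1.0, 0.003, 0.001]
ft_force: [3.8, 8.0, -0.6]
grip_width: 0.0118
grasp_force: 58.3
```

```bash
python3 -c "
from h import *
shot('scene','s3.png',(180,80,460,300),2)"
```

```text
(no output)
```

View pics/s3.png

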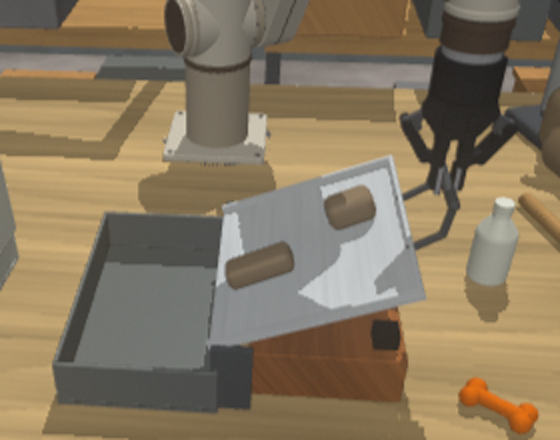

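The tray is lifting cleanly in the grip, with the stones still on it at crop pixels (260,265) and (350,207). I'll keep lifting.

{"op": "apply_moves", "data": {"commands": [[0,-0.155,-0.234,0],[0,-0.155,-0.234,0],[0,-0.155,-0.234,0],[0,-0.155,-0.234,0],[0,-0.155,-0.234,0]]}}

```text
clock: 41.22
eef_pos: [0.5465, 0.3023, 0.2734]
tool_rot: [0.002, 1.0, 0.003, 0.002]
ft_force: [3.9, 8.6, 0.7]
grip_width: 0.0117
grasp_force: 58.4
```

{"op": "apply_moves", "data": {"commands": [[0,-0.178,-0.218,0],[0,-0.178,-0.218,0],[0,-0.178,-0.218,0],[0,-0.178,-0.218,0],[0,-0.178,-0.218,0]]}}

```text
clock: 41.63
eef_pos: [0.5467, 0.2849, 0.2957]
tool_rot: [0.002, 1.0, 0.004, 0.002]
ft_force: [5.1, 8.8, 3.2]
grip_width: 0.0118
grasp_force: 58.4
```

{"op": "apply_moves", "data": {"commands": [[0,-0.2,-0.199,0],[0,-0.2,-0.199,0],[0,-0.2,-0.199,0],[0,-0.2,-0.199,0],[0,-0.2,-0.199,0]]}}

```text
clock: 42.05
eef_pos: [0.547, 0.2651, 0.3163]
tool_rot: [0.002, 1.0, 0.004, 0.003]
ft_force: [4.9, 9.3, 2.9]
grip_width: 0.0117
grasp_force: 58.3
```

{"op": "apply_moves", "data": {"commands": [[0,-0.218,-0.177,0],[0,-0.218,-0.177,0],[0,-0.218,-0.177,0],[0,-0.218,-0.177,0],[0,-0.218,-0.177,0]]}}

```text
clock: 42.47
eef_pos: [0.5473, 0.2435, 0.3349]
tool_rot: [0.002, 1.0, 0.005, 0.004]
ft_force: [5.2, 9.7, 6.4]
grip_width: 0.0116
grasp_force: 58.3
```

{"op": "apply_moves", "data": {"commands": [[0,-0.236,-0.155,0],[0,-0.236,-0.155,0],[0,-0.236,-0.155,0],[0,-0.236,-0.155,0],[0,-0.236,-0.155,0]]}}

```text
clock: 42.88
eef_pos: [0.5475, 0.2202, 0.3514]
tool_rot: [0.002, 1.0, 0.005, 0.006]
ft_force: [7.5, 9.5, 9.0]
grip_width: 0.0119
grasp_force: 58.4
```

```bash
python3 -c "
from h import *
shot('scene','s4.png',(180,80,460,300),2)"
```

```text
(no output)
```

View pics/s4.png

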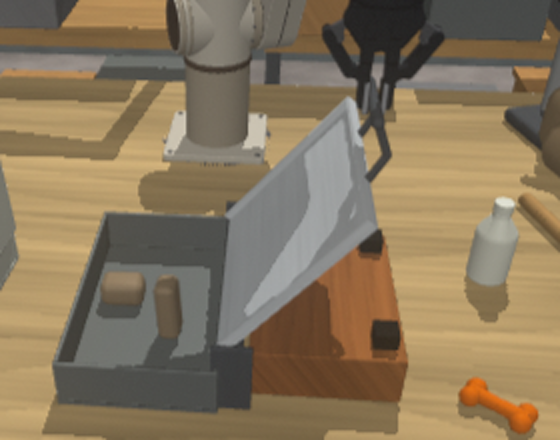

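Both stones are in the tub at crop pixels (122,288) and (168,305). I'll lower the tray along the same arc.

{"op": "apply_moves", "data": {"commands": [[0,0.236,0.155,0],[0,0.236,0.155,0],[0,0.236,0.155,0],[0,0.236,0.155,0],[0,0.236,0.155,0]]}}

```text
clock: 43.35
eef_pos: [0.5473, 0.2432, 0.3357]
tool_rot: [0.002, 1.0, 0.004, 0.005]
ft_force: [5.1, 9.1, 10.8]
grip_width: 0.012
grasp_force: 58.8
```

{"op": "apply_moves", "data": {"commands": [[0,0.218,0.177,0],[0,0.218,0.177,0],[0,0.218,0.177,0],[0,0.218,0.177,0],[0,0.218,0.177,0]]}}

```text
clock: 43.77
eef_pos: [0.547, 0.2647, 0.3171]
tool_rot: [0.002, 1.0, 0.003, 0.004]
ft_force: [4.8, 7.0, 7.3]
grip_width: 0.0119
grasp_force: 59.7
```

{"op": "apply_moves", "data": {"commands": [[0,0.2,0.199,0],[0,0.2,0.199,0],[0,0.2,0.199,0],[0,0.2,0.199,0],[0,0.2,0.199,0]]}}

```text
clock: 44.18
eef_pos: [0.5467, 0.2845, 0.2966]
tool_rot: [0.002, 1.0, 0.003, 0.003]
ft_force: [4.4, 8.2, 6.9]
grip_width: 0.0116
grasp_force: 60.2
```

{"op": "apply_moves", "data": {"commands": [[0,0.178,0.218,0],[0,0.178,0.218,0],[0,0.178,0.218,0],[0,0.178,0.218,0],[0,0.178,0.218,0]]}}

```text
clock: 44.6
eef_pos: [0.5465, 0.3021, 0.274]
tool_rot: [0.002, 1.0, 0.003, 0.002]
ft_force: [3.2, 6.4, 4.6]
grip_width: 0.0119
grasp_force: 61.2
```

{"op": "apply_moves", "data": {"commands": [[0,0.155,0.234,0],[0,0.155,0.234,0],[0,0.155,0.234,0],[0,0.155,0.234,0],[0,0.155,0.234,0]]}}

```text
clock: 45.02
eef_pos: [0.5463, 0.3172, 0.2502]
tool_rot: [0.002, 1.0, 0.002, 0.002]
ft_force: [2.7, 6.4, 1.6]
grip_width: 0.0117
grasp_force: 62.1
```

{"op": "apply_moves", "data": {"commands": [[0,0.134,0.25,0],[0,0.134,0.25,0],[0,0.134,0.25,0],[0,0.134,0.25,0],[0,0.134,0.25,0]]}}

```text
clock: 45.43
eef_pos: [0.5462, 0.3303, 0.2246]
tool_rot: [0.002, 1.0, 0.002, 0.001]
ft_force: [3.0, 6.0, 2.1]
grip_width: 0.0117
grasp_force: 62.8
```

{"op": "apply_moves", "data": {"commands": [[0,0.108,0.261,0],[0,0.108,0.261,0],[0,0.108,0.261,0],[0,0.108,0.261,0],[0,0.108,0.261,0]]}}

```text
clock: 45.85
eef_pos: [0.5461, 0.3406, 0.1982]
tool_rot: [0.002, 1.0, 0.001, 0.001]
ft_force: [1.7, 3.3, 1.1]
grip_width: 0.012
grasp_force: 63.9
```

{"op": "apply_moves", "data": {"commands": [[0,0.081,0.27,0],[0,0.081,0.27,0],[0,0.081,0.27,0],[0,0.081,0.27,0],[0,0.081,0.27,0]]}}

```text
clock: 46.27
eef_pos: [0.546, 0.3484, 0.1707]
tool_rot: [0.002, 1.0, 0.001, 0.001]
ft_force: [3.1, 4.7, 0.1]
grip_width: 0.0118
grasp_force: 64.7
```

{"op": "apply_moves", "data": {"commands": [[0,0.054,0.278,0],[0,0.054,0.278,0],[0,0.054,0.278,0],[0,0.054,0.2,0],[0,0.054,0.15,0]]}}

```text
clock: 46.68
eef_pos: [0.5459, 0.353, 0.1466]
tool_rot: [0.003, 1.0, -0.0, 0.0]
ft_force: [2.3, 2.8, 0.0]
grip_width: 0.0117
grasp_force: 65.4
```

{"op": "apply_moves", "data": {"commands": [[0,0,0.1,0],[0,0,0,0],[0,0,0,0],[0,0,0,0],[0,0,0,0]]}}

```text
clock: 47.1
eef_pos: [0.5459, 0.3531, 0.1455]
tool_rot: [0.003, 1.0, 0.0, 0.0]
ft_force: [3.1, 4.4, -0.8]
grip_width: 0.0116
grasp_force: 65.4
```

{"op": "apply_moves", "data": {"commands": [[0,0,0.05,0],[0,0,0,0],[0,0,0,0],[0,0,0,0],[0,0,0,0]], "claw": 0.6}}

```text
clock: 47.52
eef_pos: [0.5451, 0.3522, 0.1442]
tool_rot: [0.003, 1.0, -0.0, -0.0]
ft_force: [-0.2, 0.2, 0.1]
grip_width: 0.0341
grasp_force: 0.0
```

{"op": "apply_moves", "data": {"commands": [[0,0,-0.5,0],[0,0,-1,0],[0,0,-1,0],[0,0,-1,0],[0,0,-1,0]]}}

```text
clock: 47.93
eef_pos: [0.5453, 0.3526, 0.2363]
tool_rot: [0.003, 1.0, 0.0, 0.0]
ft_force: [0.1, -0.4, -0.1]
grip_width: 0.0339
grasp_force: 0.0
```

{"op": "apply_moves", "data": {"commands": [[0,0,-1,0],[0,0,-1,0],[0,-0.15,0,0],[0,-1,0,0],[0,-1,0,0]]}}

```text
clock: 48.35
eef_pos: [0.545, 0.3099, 0.2746]
tool_rot: [0.002, 1.0, 0.0, 0.0]
ft_force: [-0.1, -0.5, 0.9]
grip_width: 0.0343
grasp_force: 0.0
```

{"op": "apply_moves", "data": {"commands": [[0,-1,0,0],[0,-1,0,0],[0,-1,0,0],[0,-1,0,0],[0,-1,0,0]], "claw": 1}}

```text
clock: 48.77
eef_pos: [0.5442, 0.2084, 0.2743]
tool_rot: [0.003, 1.0, -0.0, -0.0]
ft_force: [-0.6, -0.1, -0.0]
grip_width: 0.0001
grasp_force: 0.0
```

{"op": "apply_moves", "data": {"commands": [[0,-1,0,0],[0,-1,0,0],[0,-1,0,0],[0,-1,0,0],[0,-1,0,0]]}}

```text
clock: 49.18
eef_pos: [0.5435, 0.1085, 0.2743]
tool_rot: [0.003, 1.0, -0.0, -0.0]
ft_force: [0.5, -0.8, 0.1]
grip_width: 0.0001
grasp_force: 0.0
```

{"op": "apply_moves", "data": {"commands": [[0,-1,0,0],[0,-1,0,0],[0,-1,0,0],[0,-1,0,0],[0,-1,0,0]]}}

```text
clock: 49.6
eef_pos: [0.5429, 0.0086, 0.2743]
tool_rot: [0.003, 1.0, -0.0, -0.0]
ft_force: [-0.6, -0.1, -0.4]
grip_width: 0.0001
grasp_force: 0.0
```

{"op": "apply_moves", "data": {"commands": [[0,-1,0,0],[0,-1,0,0],[0,-1,0,0],[0,-1,0,0],[0,-1,0,0]]}}

```text
clock: 50.02
eef_pos: [0.5424, -0.0914, 0.2743]
tool_rot: [0.003, 1.0, -0.0, -0.0]
ft_force: [0.9, -0.7, 0.7]
grip_width: -0.0003
grasp_force: 0.0
```

{"op": "apply_moves", "data": {"commands": [[0,-1,0,0],[0,-1,0,0],[0,-1,0,0],[0,-1,0,0],[0,-1,0,0]]}}

```text
clock: 50.43
eef_pos: [0.5418, -0.1913, 0.2743]
tool_rot: [0.003, 1.0, 0.0, -0.0]
ft_force: [-0.9, 0.1, 0.6]
grip_width: 0.0003
grasp_force: 0.0
```

{"op": "apply_moves", "data": {"commands": [[0,-1,0,0],[0,0,0.8,0],[0,0,0.8,0],[0,0,0.8,0],[0,0,0.8,0]]}}

```text
clock: 50.85
eef_pos: [0.5417, -0.2106, 0.2096]
tool_rot: [0.003, 1.0, 0.0, -0.0]
ft_force: [0.5, 0.0, -0.5]
grip_width: 0.0002
grasp_force: 0.0
```

```bash
python3 -c "
from h import *
shot('scene','s5.png',(80,100,420,300),2.2)
c=shot('top','t3.png',(100,120,480,320),2)
o=bot.get_obs();print(o['eef_pos'],o['tool_rot'],o['joint_pos'])"
```

```text
[ 0.53997772 -0.20972394  0.20723727] [ 0.00302479  0.99998976  0.00114847 -0.0031637 ] [-3.70398428e-01  4.24915439e-01  1.46165731e-01  1.29877681e+00
 -1.28919698e-04 -3.64348378e-01]
```

View pics/s5.png

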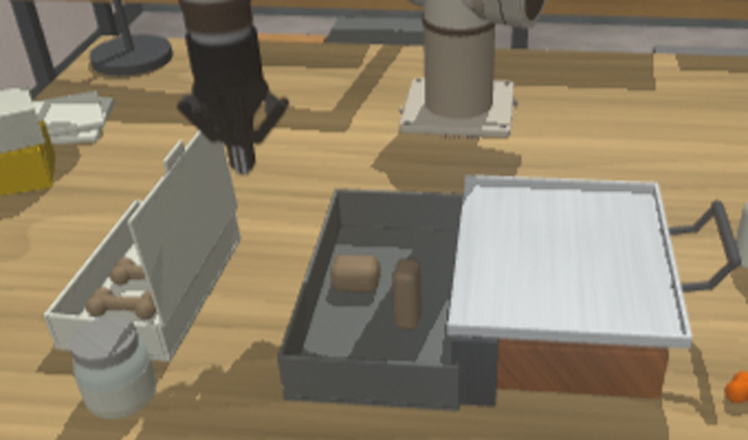

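View pics/t3.png

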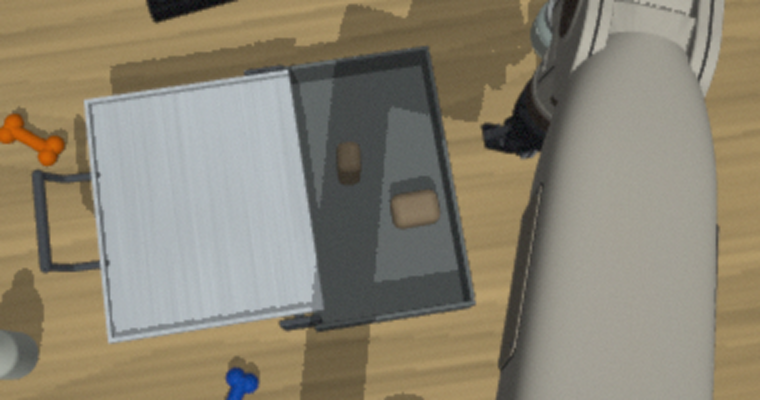

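The tray is empty and level. The stones lie in the tub at top-crop pixels (348,162) and (415,210), and the bones are in the open case. The closed fingers stand on the outer side of the lid, so I'll swing it shut along its arc.

{"op": "apply_moves", "data": {"commands": [[0,-0.595,0.058,0],[0,-0.595,0.058,0],[0,-0.595,0.058,0],[0,-0.595,0.058,0],[0,-0.595,0.058,0]]}}

```text
clock: 51.37
eef_pos: [0.5421, -0.2718, 0.2053]
tool_rot: [0.003, 1.0, -0.0, 0.001]
ft_force: [0.7, 0.4, -0.4]
grip_width: 0.0001
grasp_force: 0.0
```

{"op": "apply_moves", "data": {"commands": [[0,-0.435,0.065,0],[0,-0.435,0.065,0],[0,-0.435,0.065,0],[0,-0.435,0.065,0],[0,-0.435,0.065,0]]}}

```text
clock: 51.78
eef_pos: [0.5415, -0.3138, 0.1977]
tool_rot: [0.003, 1.0, 0.0, -0.0]
ft_force: [-0.6, 1.1, 0.2]
grip_width: 0.0002
grasp_force: 0.5
```

{"op": "apply_moves", "data": {"commands": [[0,-0.396,0.21,0],[0,-0.396,0.21,0],[0,-0.396,0.21,0],[0,-0.396,0.21,0],[0,-0.396,0.21,0]]}}

```text
clock: 52.2
eef_pos: [0.5413, -0.3534, 0.1764]
tool_rot: [0.003, 1.0, 0.0, -0.0]
ft_force: [-0.1, 0.8, 1.0]
grip_width: -0.0001
grasp_force: 0.4
```

{"op": "apply_moves", "data": {"commands": [[0,-0.312,0.324,0],[0,-0.312,0.324,0],[0,-0.312,0.324,0],[0,-0.312,0.324,0],[0,-0.312,0.324,0]]}}

```text
clock: 52.62
eef_pos: [0.5412, -0.3844, 0.1438]
tool_rot: [0.003, 1.0, 0.0, -0.0]
ft_force: [0.3, 0.6, -0.3]
grip_width: 0.0004
grasp_force: 0.3
```

```bash
python3 -c "
from h import *
shot('scene','s6.png',(80,100,300,300),2.5)"
```

```text
(no output)
```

View pics/s6.png

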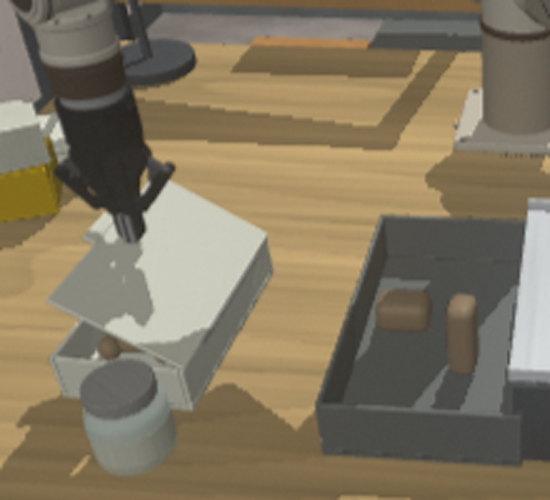

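The lid is folding over the case with the fingertips on it at crop pixel (130,235). I'll finish the arc and press down gently.

{"op": "apply_moves", "data": {"commands": [[0,-0.154,0.296,0],[0,-0.154,0.296,0],[0,-0.154,0.296,0],[0,-0.154,0.296,0],[0,-0.154,0.296,0]]}}

```text
clock: 53.08
eef_pos: [0.5413, -0.3996, 0.1146]
tool_rot: [0.003, 1.0, 0.0, 0.0]
ft_force: [-0.6, 1.2, -0.3]
grip_width: -0.0
grasp_force: 0.3
```

{"op": "apply_moves", "data": {"commands": [[0,-0.073,0.325,0],[0,-0.073,0.325,0],[0,-0.073,0.325,0],[0,-0.073,0.25,0],[0,-0.073,0.15,0]]}}

```text
clock: 53.5
eef_pos: [0.5408, -0.4065, 0.0865]
tool_rot: [0.003, 1.0, 0.0, -0.0]
ft_force: [-0.3, 0.5, -0.1]
grip_width: -0.0003
grasp_force: 0.2
```

{"op": "apply_moves", "data": {"commands": [[0,0,0.1,0],[0,0,0.1,0],[0,0,0.05,0],[0,0,0,0],[0,0,0,0]]}}

```text
clock: 53.92
eef_pos: [0.5413, -0.4068, 0.0829]
tool_rot: [0.003, 1.0, -0.0, 0.0]
ft_force: [0.9, -0.1, -0.3]
grip_width: 0.0001
grasp_force: 0.0
```

{"op": "apply_moves", "data": {"commands": [[0,0,0.05,0],[0,0,0.05,0],[0,0,0,0],[0,0,0,0],[0,0,0,0]]}}

```text
clock: 54.33
eef_pos: [0.5414, -0.4069, 0.0826]
tool_rot: [0.003, 1.0, -0.0, 0.001]
ft_force: [-1.7, 1.3, 6.8]
grip_width: -0.0003
grasp_force: 3.5
```

{"op": "apply_moves", "data": {"commands": [[0,0,0.05,0],[0,0,0.05,0],[0,0,0,0],[0,0,0,0],[0,0,0,0]]}}

```text
clock: 54.75
eef_pos: [0.5414, -0.4069, 0.0824]
tool_rot: [0.003, 1.0, -0.001, 0.001]
ft_force: [-3.4, 2.9, 14.5]
grip_width: 0.0003
grasp_force: 7.1
```

Firm contact with the tip at 60 mm, which is the shut lid's top. I'll retreat and check.

{"op": "apply_moves", "data": {"commands": [[0,0,-0.5,0],[0,0,-1,0],[0,0,-1,0],[0,0,-1,0],[0,0,-1,0]]}}

```text
clock: 55.17
eef_pos: [0.5412, -0.4067, 0.1697]
tool_rot: [0.003, 1.0, -0.0, 0.0]
ft_force: [0.8, -0.2, -0.3]
grip_width: 0.0004
grasp_force: 0.0
```

{"op": "apply_moves", "data": {"commands": [[0,0,-1,0],[0,0,-1,0],[0,0,-1,0],[0,0,-1,0],[0,0,-1,0]]}}

```text
clock: 55.58
eef_pos: [0.5411, -0.4067, 0.2699]
tool_rot: [0.003, 1.0, -0.0, 0.0]
ft_force: [1.0, 0.7, 0.2]
grip_width: 0.0
grasp_force: 0.0
```

{"op": "apply_moves", "data": {"commands": [[0,0.7,0,0],[0,0.7,0,0],[0,0,0,0],[0,0,0,0],[0,0,0,0]]}}

```text
clock: 56.0
eef_pos: [0.5412, -0.3791, 0.2685]
tool_rot: [0.003, 1.0, -0.0, -0.0]
ft_force: [0.1, 0.8, -0.2]
grip_width: 0.0003
grasp_force: 0.0
```

```bash
python3 -c "
from h import *
shot('scene','s7.png',None,1.42)
o=bot.get_obs();print(o['eef_pos'],o['joint_vel'].round(3))"
```

```text
[ 0.54116847 -0.37930722  0.26824944] [-0.004  0.004  0.002  0.001  0.004  0.002]
```

View pics/s7.png

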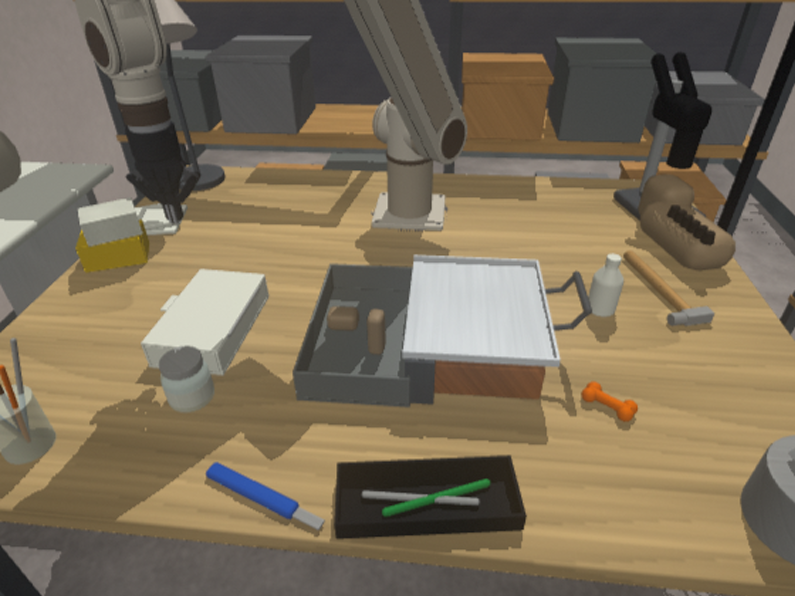

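The lid is shut at (205,315). Both stones are in the tub at (343,318) and (376,330), the tray is empty and level, and the bottle (606,290) and jar (187,380) haven't moved.

```bash
python3 -c "
from workcell import bot
print(bot.job_done())"
```

```text
the job is handed in; nothing more can be done
None
```

The job is done and handed in: the three bones are in the case with its lid shut, both stones are in the spoil tub, the tray is back down level, and the bottle and jar were not touched.

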